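# Close the colour jars

## Task

Before the dust gets in, close the four open jars of glass cane: put each wooden lid back on the jar it fits, plug down in the mouth and its flange flat on the rim. Don't tip over any jar, leave the jars standing on the bench, and leave the jacks and the paddle where they lie.

Things in the scene. Friction and masses are not known exactly. Their poses are not given: they have to be found in the camera images.
- jar_small: The smallest of the four loose open white stoneware jars, round and straight-sided, standing upright: outer diameter 62 mm, height 70 mm, wall 4 mm, so the mouth is 54 mm wide. Cut bits of glass cane lie in its lower part. It is not fixed: a sideways push slides it. Origin: centre of its underside; z up.
- jar_medium: The second smallest of the four loose open white stoneware jars, round and straight-sided, standing upright: outer diameter 78 mm, height 85 mm, wall 4 mm, so the mouth is 70 mm wide. Cut bits of glass cane lie in its lower part. It is not fixed: a sideways push slides it. Origin: centre of its underside; z up.
- jar_large: The second largest of the four loose open white stoneware jars, round and straight-sided, standing upright: outer diameter 94 mm, height 100 mm, wall 4 mm, so the mouth is 86 mm wide. Cut bits of glass cane lie in its lower part. It is not fixed: a sideways push slides it. Origin: centre of its underside; z up.
- jar_extra_large: The largest of the four loose open white stoneware jars, round and straight-sided, standing upright: outer diameter 110 mm, height 115 mm, wall 4 mm, so the mouth is 102 mm wide. Cut bits of glass cane lie in its lower part. It is not fixed: a sideways push slides it. Origin: centre of its underside; z up.
- lid_small: The smallest of four round light-wood lids; fits jar_small. Starts knob up. From below: tapered plug 14 mm deep (36 mm wide at its underside, 50 at its top), flange 66 mm wide from z = 14 to 24 mm, knob up to z = 55 mm (27 mm thick at z = 37 to 48: grip there). About 50 g. Origin: centre of the plug's underside; z up. Seated, the flange lies on the jar's rim, origin 56 mm above the jar's.
- lid_medium: The second smallest of four round light-wood lids; fits jar_medium. Starts knob up. From below: tapered plug 14 mm deep (52 mm wide at its underside, 66 at its top), flange 82 mm wide from z = 14 to 24 mm, knob up to z = 55 mm (27 mm thick at z = 37 to 48: grip there). About 80 g. Origin: centre of the plug's underside; z up. Seated, the flange lies on the jar's rim, origin 71 mm above the jar's.
- lid_large: The second largest of four round light-wood lids; fits jar_large. Starts knob up. From below: tapered plug 14 mm deep (68 mm wide at its underside, 82 at its top), flange 98 mm wide from z = 14 to 24 mm, knob up to z = 55 mm (27 mm thick at z = 37 to 48: grip there). About 115 g. Origin: centre of the plug's underside; z up. Seated, the flange lies on the jar's rim, origin 86 mm above the jar's.
- lid_extra_large: The largest of four round light-wood lids; fits jar_extra_large. Starts knob up. From below: tapered plug 14 mm deep (84 mm wide at its underside, 98 at its top), flange 114 mm wide from z = 14 to 24 mm, knob up to z = 55 mm (27 mm thick at z = 37 to 48: grip there). About 160 g. Origin: centre of the plug's underside; z up. Seated, the flange lies on the jar's rim, origin 101 mm above the jar's.
- jacks: Bystander: steel glassblower's jacks (two long blades joined by a spring bow), 340 mm long, 80 mm wide, 22 mm high, lying left (+y) of the jars and lids. Origin: middle of the length, on the bench; x along it towards the blade tips.
- paddle: Bystander: cork-faced wooden paddle lying right (-y) of the jars and lids: blade 110 x 85 mm, 16 mm thick, 300 mm long with its round handle. Origin: on the bench, at the root of the blade; x along it towards the blade (blade from x = 20 to 130 mm, handle to x = -170 mm).
Things that resemble listed ones, but are neither listed nor needed, are in the scene too. What is shaped like the lid_medium but pink or turquoise is not meant.

How it is judged:
By the outcome, as a careful person would: the job done as asked, in the order asked, and still so for the second after the job is handed in, with the robot touching nothing.
It also fails if it takes over 106 s, if anything falls off the work surface, if the arm or the gripper's body presses on something with over 40 N, if the wrist force passes 120 N, or if a joint passes its speed limit or range.

## Robot

A 6-joint arm with a two-finger parallel gripper is mounted at the origin on the work surface. World frame = base frame: x ahead of the robot, y to its left, z up, the work surface at z = 0. Lengths are in mm, angles in rad, forces in N, time in s.
With the tool pointing down it reaches from about 350 to 975 mm from the base axis. Payload 4.9 kg.
Tool frame: the origin (TCP) lies at the very end of the fingers, on their centre line; the grasp point (between the pads) lies 19 mm behind it (bot.tcp_to_grasp is the distance from the TCP to the grasp point, in mm); z points along the fingers, y is the line along which they close (so a half turn about z gives the same grasp; the last joint's range is limited). The gripper opens to 85 mm and grips with 20 to 120 N. Pads are 22 mm wide; open, the fingers measure 114 mm over their backs; the gripper's body (76 mm by 85 mm) begins 54 mm behind the grasp point. The pads swing forward as they close: fully open they stand 13 mm farther back than shut.
Start: joints at [-1.441, 0.053, 1.613, -0, 1.476, -0.119], TCP at [153.896, -605.737, 231.304] pointing down, gripper open.
Joint ranges: [-3.01, 3.01], [-1.01, 2.22], [0.06, 2.58], [-1.02, 4.17], [0.09, 2.62], [-3.14, 3.14]. Speed limits (rad/s): [2.57, 2.57, 3.14, 3.14, 3.14, 3.14].

## Interface

Orientations are given as a rotation vector (axis times angle).
In Python, from bench import bot, effector, inverse_kinematics, monitor, viewer, ticket gives the robot as it stands. The module is installed in compiled form; this text tells all that it offers. Calls block until the motion is done:
- bot.movep(position, orientation): joint-space move of the TCP to a pose.
- bot.line_to(position, rotation=None, max_speed=150): straight line of the TCP; rotation=None keeps the orientation; max_speed is the mean speed in mm/s.
- bot.movej(angles): joint-space move.
- effector.command_gripper(opening): opening from 0.0 (shut) to 1.0 (fully open); the grip force is fixed at half the most; returns when the fingers have stopped.
- bot.dwell(seconds).
- inverse_kinematics(position, orientation): joint angles nearest the present ones, or None.
- monitor.state(): the state.
- viewer.snapshot(name): name is "scene" or "top" or "wrist"; returns a dict with "img" (384x512x3 uint8, red, green, blue), "mtx" (3x3 intrinsics, pixels), "R" (3x3) and "t" (3): a world point X has camera coordinates R X + t; the wrist camera has in their place "T_tool_cam" (4x4, takes a point from camera to tool coordinates, whose origin is the TCP and whose axes are the flange's). Camera axes: x right, y down, z forward; pixel columns grow to the right and rows downward; lengths in mm; the calibration is good to about 2 mm. The wrist camera is an equidistant fisheye: a pixel r from the principal point sees the ray r / f radians off the axis. A picture is of the moment at which its call begins: read the wrist's pose just before it. There is no depth.
A pose or a line that the arm cannot do raises bot.IKError and nothing moves.
- ticket.finish_job(): hands the job in; it is judged then, once.
The state is a dict: "time_s": time; "qpos": joint angles; "qd": joint speeds; "tau": joint torques, N m; "ee_pos": TCP position; "tcp_rot": TCP orientation; "contact_force": force on the tool from outside, world axes, zero at the start; "wrist_torque": the same for the moment, N m; "opening": opening from 0.0 (shut) to 1.0 (fully open); "grip_force": force on a finger pad.
Only numpy, scipy, OpenCV 4.12 (cv2) and the standard library are available. Lean on these libraries where they do the work, as an engineer would, in place of code of your own. Each camera call takes 0.05 s, during which the arm holds its last target. There are 200 camera calls.

## Working session

There is one attempt and no reset: what is moved stays moved. The work goes in short steps, each a Python script; the robot and the scene stay as the last script left them, time stands still between calls to the robot, and variables do not carry over. Pictures are saved under pics/ and viewed, at most 14 in all, crops included, and the job is handed in when it is done.

```bash
mkdir -p pics
python3 - <<'E'
from bench import bot, viewer, monitor
import cv2,pickle
s=monitor.state();print(s['time_s'],s['ee_pos'],s['tcp_rot'],s['opening'],bot.tcp_to_grasp)
d={}
for n in("scene","top"):
    v=viewer.snapshot(n);d[n]=v
    cv2.imwrite(f"pics/{n}0.png",cv2.resize(v["img"][:,:,::-1],(800,600),interpolation=cv2.INTER_CUBIC))
    print(n,v["mtx"].tolist(),v["R"].round(4).tolist(),v["t"])
pickle.dump(d,open("d.pkl","wb"))
E
```

```text
0.0 [ 153.81063161 -605.14044065  230.04726869] [-3.11526934e+00 -3.89619414e-01  3.62243245e-05] 0.9970377174309935 18.700000000000003
scene [[373.36273201611584, 0.0, 252.1784130235644], [0.0, 373.36273201611584, 190.02536610672777], [0.0, 0.0, 1.0]] [[-0.7999, 0.6, -0.0134], [0.3731, 0.4796, -0.7942], [-0.4701, -0.6403, -0.6075]] [ 392.31282039 -129.53427623 1578.00500456]
top [[352.0047411823311, 0.0, 253.95353662066918], [0.0, 352.0047411823311, 194.37366561539392], [0.0, 0.0, 1.0]] [[-0.0273, -0.9994, -0.0196], [-0.9974, 0.0285, -0.0666], [0.0671, 0.0177, -0.9976]] [  13.6647767   478.73684012 1003.06563841]
```

View pics/scene0.png

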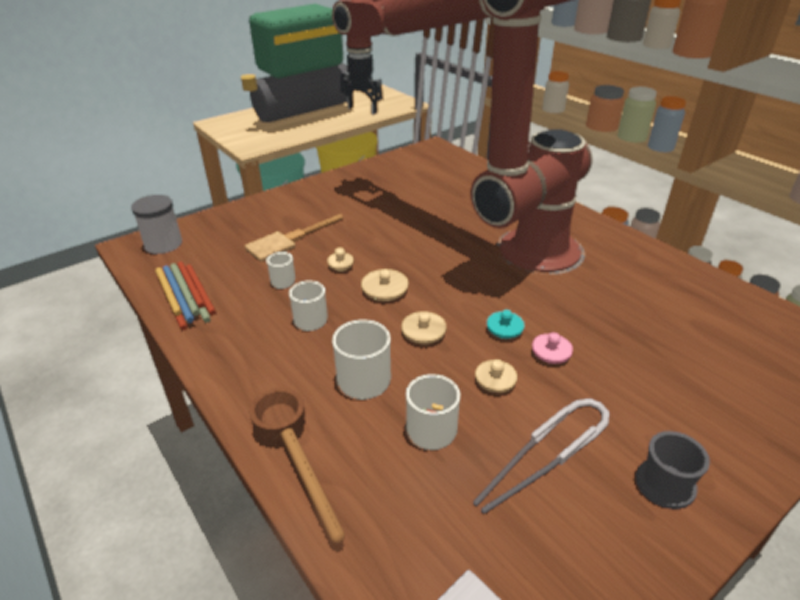

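View pics/top0.png

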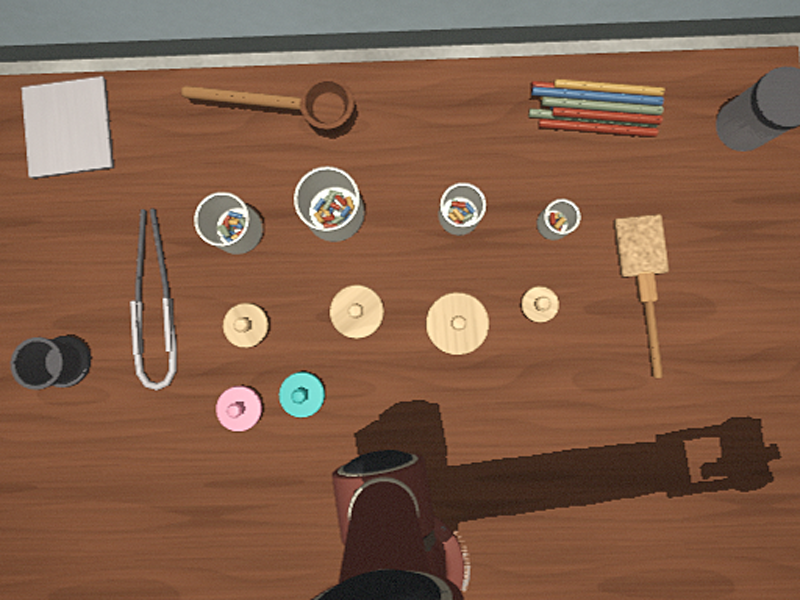

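The top view (800x600) shows four wooden lids in a row: medium (245,325), large (356,311), XL (458,323) and small (540,304). The lookalikes are the pink lid (238,408) and the turquoise lid (302,394), both excluded by colour. The open white jars are large (222,222), XL (330,200), medium (463,208) and small (560,218). The black cup (40,362), grey canister (770,110) and ladle (328,107) could pass for jars, but they are neither white nor stoneware. I'll choose by size, which I measure next.

```bash
cat > vis.py <<'E'
import cv2,numpy as np
def toplane(v,px,z):
    K,R,t=v["mtx"],np.array(v["R"]),np.array(v["t"]); c=-R.T@t
    d=np.c_[px,np.ones(len(px))]@np.linalg.inv(K).T@R
    return (c+d*((z-c[2])/d[:,2])[:,None])[:,:2]
def blobs(v,kind,z,roi,show=None):
    h=cv2.cvtColor(v["img"],cv2.COLOR_RGB2HSV); H,S,V=[h[...,i].astype(int) for i in range(3)]
    m=((S>45)&(S<140)&(H>10)&(H<28)&(V>150)) if kind=="lid" else ((S<40)&(V>195))
    m=m.astype(np.uint8)*255; mm=np.zeros_like(m); x0,y0,x1,y1=roi; mm[y0:y1,x0:x1]=m[y0:y1,x0:x1]
    out=[]
    for c in cv2.findContours(mm,cv2.RETR_EXTERNAL,cv2.CHAIN_APPROX_NONE)[0]:
        if len(c)<25: continue
        p=toplane(v,cv2.convexHull(c)[:,0].astype(float),z).astype(np.float32)
        (x,y),r=cv2.minEnclosingCircle(p); e=cv2.fitEllipse(p) if len(p)>5 else None
        out.append((c[:,0].mean(0).round(),round(x,1),round(y,1),round(2*r,1),None if e is None else np.round(e[0]+e[1],1)))
    return out,mm
E
python3 - <<'E'
import pickle,cv2,numpy as np
from vis import *
d=pickle.load(open("d.pkl","rb"))
o,m=blobs(d["top"],"lid",24,(130,170,370,235))
for b in o: print("lid",b)
J={"large":(115,110,172,165,100),"XL":(183,102,240,156,115),"med":(278,112,314,152,85),"small":(340,122,374,155,70)}
ms=m
for k,r in J.items():
    o,m=blobs(d["top"],"jar",r[4],r[:4]); ms=ms|m
    for b in o: print(k,b)
J2={"large":(255,236,298,290,100),"XL":(208,202,254,258,115),"med":(183,176,212,215,85),"small":(168,158,192,188,70)}
for k,r in J2.items():
    o,m=blobs(d["scene"],"jar",r[4],r[:4])
    for b in o: print("sc",k,b)
cr=d["top"]["img"][95:240,110:400,::-1]
cv2.imwrite("pics/c1.png",cv2.resize(np.vstack([cr,cv2.cvtColor(ms[95:240,110:400],cv2.COLOR_GRAY2BGR)]),None,fx=2,fy=2))
E
```

```text
lid (array([156., 208.]), 448.8, 282.3, 84.7, array([447.8, 282.5,  81.5,  83.8]))
lid (array([292., 207.]), 440.3, -108.7, 116.7, array([ 440.5, -108.8,  114.7,  115.1]))
lid (array([345., 194.]), 471.1, -261.0, 68.3, array([ 471.2, -261.2,   66.5,   67.7]))
lid (array([228., 199.]), 467.6, 75.8, 99.7, array([467.4,  75.9,  98.1,  99.5]))
large (array([141., 140.]), 629.6, 299.1, 94.8, array([629.7, 299. ,  93.3,  94.5]))
XL (array([209., 127.]), 655.4, 114.2, 110.9, array([655.7, 114.1, 109.4, 110.4]))
med (array([296., 131.]), 644.6, -120.1, 78.7, array([ 644.8, -120. ,   77.5,   78.5]))
small (array([359., 138.]), 622.2, -295.5, 63.1, array([ 622. , -295.3,   60.3,   62. ]))
sc large (array([277., 252.]), 629.3, 300.5, 95.1, array([629.7, 300.5,  93. ,  94.9]))
sc XL (array([231., 217.]), 655.8, 115.7, 111.5, array([655.6, 115.7, 109.3, 111.1]))
```

View pics/c1.png

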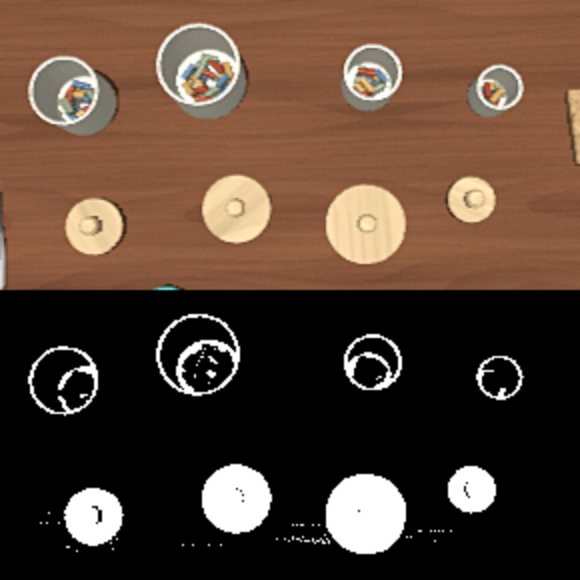

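The crop shows four wooden lids, with no pink or turquoise among them, and the four rims segmented cleanly. Measured diameters of about 66/82/98/114 mm for the lids and 62/78/94/110 mm for the jars match the description, and both views agree to about 1.5 mm. I'll start with the small lid.

```bash
cat > act.py <<'E'
from bench import bot,effector,monitor,viewer
import numpy as np,cv2
L={"s":(471.1,-261.1,622.1,-295.4,70),"m":(448.3,282.4,644.7,-120,85),"l":(467.5,75.8,629.6,299.6,100),"x":(440.4,-108.7,655.6,114.8,115)}
D=[np.pi,0,0]
def st(t):
    s=monitor.state();print(t,round(s["time_s"],1),s["ee_pos"].round(1),"F",np.round(s["contact_force"],1),"op",round(s["opening"],3),"g",round(s["grip_force"],1));return s
def pick(k,z=26.5):
    x,y=L[k][:2]
    bot.movep([x,y,130],D); effector.command_gripper(.6)
    bot.line_to([x,y,z],max_speed=120); st("down")
    effector.command_gripper(0); st("grip")
    bot.line_to([x,y,220],max_speed=200); st("up")
def place(k,z=26.5,xy=None):
    x,y=xy or L[k][2:4]; h=L[k][4]
    bot.movep([x,y,h+60],D); st("above")
    bot.line_to([x,y,h-14+z+5],max_speed=120); st("in")
    bot.line_to([x,y,h-14+z+.5],max_speed=30); st("seat")
    effector.command_gripper(.6)
    bot.line_to([x,y,h+110],max_speed=200); st("away")
E
python3 - <<'E'
from act import *
pick("s")
v=viewer.snapshot("wrist");a=v["img"]; b=viewer.snapshot("scene")["img"]
cv2.imwrite("pics/p1.png",np.hstack([a,b])[:,:,::-1][:, :1024][::1]) if 0 else cv2.imwrite("pics/p1.png",cv2.resize(np.hstack([a,b]),(800,300))[:,:,::-1])
E
```

```text
down 3.3 [ 471.8 -261.6   27.4] F [-0.2 -0.2  1.7] op 0.601 g 0.0
grip 3.7 [ 471.9 -261.4   27.7] F [-0.5  1.7  6.1] op 0.281 g 58.8
up 4.8 [ 470.3 -260.6  218.1] F [ 0.1 -0.1 -0.2] op 0.282 g 58.8
```

View pics/p1.png

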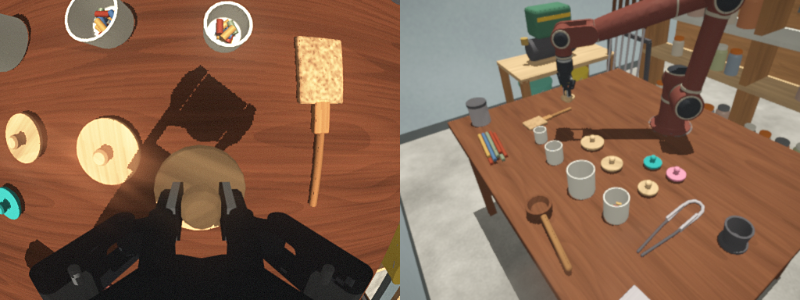

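The lid is in the fingers (opening 0.28, about the knob's width) and hangs level at (198,190) in the left image. The other objects are undisturbed. I'll place it now.

Run:
```python
from act import *
place("s")
a=viewer.snapshot("wrist")["img"]; b=viewer.snapshot("scene")["img"][140:260,140:300]
cv2.imwrite("pics/p2.png",np.hstack([cv2.resize(a,(400,300)),cv2.resize(b,(400,300))])[:,:,::-1])
```

```text
above 5.6 [ 621.6 -295.2  129.7] F [-1.5 -0.4 -0.3] op 0.277 g 58.8
in 6.1 [ 621.8 -295.4   87.9] F [0.6 0.7 0. ] op 0.282 g 58.9
seat 6.4 [ 622.8 -295.9   84.2] F [ 0.9 -1.1  2.3] op 0.282 g 59.1
away 7.5 [ 621.7 -295.1  179.1] F [ 0.6  0.3 -0.9] op 0.603 g 0.0
```

View pics/p2.png

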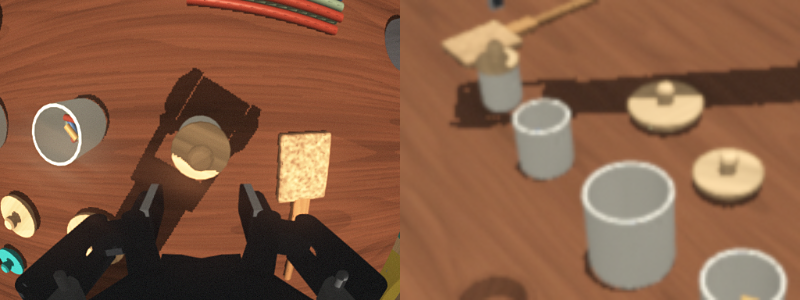

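The small lid sits flat on its jar at (200,150), with no tilt. For the rest I'll carry higher, add short dwells, and do the XL lid next.

```bash
sed -i 's|    bot.movep(\[x,y,h+60\],D); st("above")|    bot.movep([x,y,220],D); bot.line_to([x,y,h+45],max_speed=150); bot.dwell(.4); st("above")|; s|    bot.movep(\[x,y,130\],D); eff|    bot.movep([x,y,190],D); eff|; s|    effector.command_gripper(0); st|    bot.dwell(.3); effector.command_gripper(0); st|; s|    effector.command_gripper(.6)$|    bot.dwell(.3); effector.command_gripper(.6)|; s|line_to(\[x,y,h+110\]|line_to([x,y,220]|; s/26.5/27.5/' act.py
cat > run.py <<'E'
import sys
from act import *
k=sys.argv[1]; pick(k); place(k)
a=viewer.snapshot("wrist")["img"]; b=viewer.snapshot("scene")["img"][140:300,150:363]
cv2.imwrite(f"pics/p_{k}.png",np.hstack([cv2.resize(a,(400,300)),cv2.resize(b,(400,300))])[:,:,::-1])
E
python3 run.py x
```

```text
down 10.3 [ 441.1 -109.    28.3] F [-0.1 -0.2 -1.1] op 0.601 g 0.0
grip 10.9 [ 440.7 -108.8   27.9] F [-1.3  0.7  3.1] op 0.281 g 58.9
up 12.1 [ 439.5 -108.3  218.2] F [-0.3  0.9 -1.5] op 0.278 g 58.8
above 14.2 [655.9 114.9 160.7] F [ 0.2  0.3 -0.9] op 0.282 g 58.9
in 14.6 [654.8 114.8 132.1] F [-0.9 -0.4 -0.7] op 0.279 g 58.9
seat 14.9 [655.7 114.8 129.2] F [-0.1  0.3 -1.9] op 0.283 g 58.9
away 16.1 [655.2 114.8 219.2] F [0.2 0.  0.3] op 0.596 g 0.0
```

View pics/p_x.png

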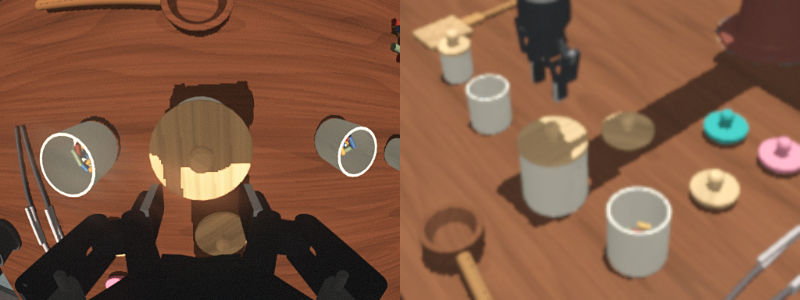

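The XL lid is flat on the XL jar at (200,150), and the small one still sits well. The large lid is next, then the medium.

```bash
python3 run.py l && python3 run.py m
python3 - <<'E'
from act import *
from vis import *
bot.movej([-1.441,.053,1.613,0,1.476,-.119]); st("home")
v=viewer.snapshot("top"); w=viewer.snapshot("scene")
cv2.imwrite("pics/end.png",np.hstack([cv2.resize(v["img"][90:240,100:400],(500,250)),cv2.resize(w["img"][150:300,100:280],(300,250))])[:,:,::-1])
for k,(_,_,x,y,h) in L.items():
    for b in blobs(v,"lid",h+10,(110,90,380,170))[0]:
        if np.hypot(b[1]-x,b[2]-y)<40: print(k,x,y,b)
E
```

```text
down 18.8 [468.3  75.8  28.4] F [1.  1.1 0.1] op 0.6 g 0.0
grip 19.4 [467.7  75.8  27.8] F [-0.7  1.6  1.6] op 0.281 g 58.8
up 20.6 [466.6  75.8 218.2] F [-0.6 -0.4 -1.1] op 0.284 g 58.8
above 22.7 [629.9 299.7 145.7] F [ 0.4 -0.  -0.1] op 0.282 g 58.9
in 23.0 [628.7 299.3 117. ] F [-0.4  0.2 -1.5] op 0.284 g 58.9
seat 23.3 [629.7 299.6 114.2] F [ 0.  -0.1 -1. ] op 0.281 g 58.9
away 24.7 [629.  299.4 218.7] F [ 0.3 -0.  -0.4] op 0.6 g 0.0
down 27.3 [449.  282.7  28.4] F [0.1 0.  0.1] op 0.6 g 0.0
grip 27.9 [448.5 282.6  27.8] F [-0.3  1.1  1.7] op 0.276 g 58.7
up 29.1 [447.4 282.  218.1] F [-0.6 -0.6 -1.6] op 0.284 g 58.8
above 31.9 [ 645.  -120.1  130.6] F [-0.   0.3 -1.3] op 0.285 g 58.8
in 32.2 [ 643.9 -119.8  102.2] F [-0.4 -0.8 -1.1] op 0.282 g 58.9
seat 32.5 [ 644.9 -120.    99.3] F [-0.1  0.4 -0.9] op 0.286 g 58.9
away 34.0 [ 644.  -119.8  218.5] F [ 0.   0.9 -0.6] op 0.598 g 0.0
home 36.5 [ 154.7 -605.5  231. ] F [ 0.3 -0.3 -0.6] op 0.603 g 0.0
s 622.1 -295.4 (array([361., 137.]), 622.4, -296.4, 68.0, array([ 622.4, -296.6,   66.2,   67.7]))
m 644.7 -120 (array([296., 130.]), 644.7, -120.8, 84.2, array([ 644.9, -120.7,   82.9,   83.7]))
l 629.6 299.6 (array([140., 139.]), 630.0, 298.9, 99.8, array([629.9, 298.8,  98.7,  99.2]))
x 655.6 114.8 (array([208., 126.]), 656.0, 114.1, 116.5, array([656.1, 113.9, 115.2, 115.9]))
```

View pics/end.png

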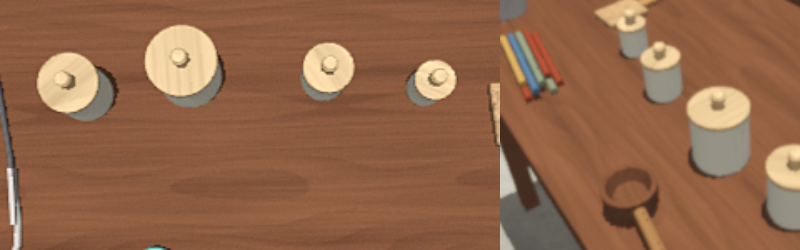

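All four lids are flat and centred on their jars, at (68,83), (182,60), (328,68) and (435,80) in the top crop. Measured at rim height + 10 mm, each centre is within about 1 mm of its jar and the diameters match. I'm handing the job in.

```bash
python3 -c "
from bench import ticket
print(ticket.finish_job())"
```

```text
the job is handed in; nothing more can be done
None
```

All four jars are closed with their matching lids, seated flat and centred to about 1 mm, no jar tipped, and the job was handed in at about 37 s of the 106 s allowed.

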